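# Pin a slipped template board back into line and clamp it

## Robot

A 7-joint arm with a two-finger parallel gripper is mounted at the origin on the work surface. World frame = base frame: x ahead of the robot, y to its left, z up, the work surface at z = 0. Lengths are in m, angles in rad, forces in N, time in s.
With the tool pointing down it reaches from about 0.425 to 0.875 m from the base axis. Payload 4.7 kg.
Tool frame: the origin (TCP) lies between the finger pads; the fingertips stand 22 mm ahead of it and the grasp point (between the pads) lies 3 mm ahead of it (bot.nose_length is the z of the fingertips in the tool frame, in m); z points along the fingers, x is the direction in which the jaws open and shut, and the axes are right-handed (so a half turn about z gives the same grasp; the last joint's range is limited). The gripper opens to 85 mm and grips with 20 to 120 N. Pads are 22 mm wide; open, the fingers measure 114 mm over their backs; the gripper's body (76 mm by 85 mm) begins 54 mm behind the grasp point. The pads swing forward as they close: fully open they stand 13 mm farther back than shut.
Start: joints at [-1.331, 0.321, -0.07, 1.45, 0.023, 1.371, -0.057], TCP at [0.146, 0.634, 0.229] pointing down, gripper open.
Joint ranges: [-2.86, 2.86], [-0.3, 2.09], [-1.38, 1.24], [0.06, 2.45], [-1.56, 4.7], [0.09, 2.05], [-2.69, 2.69]. Speed limits (rad/s): [2.57, 2.57, 3.14, 3.14, 3.14, 3.14, 3.14].

## Interface

Orientations are given as a unit quaternion [w, x, y, z].
In Python, from workcell import bot, grip, snapshot, ticket gives the robot as it stands. Calls block until the motion is done:
- bot.move_to(position, orientation): joint-space move of the TCP to a pose.
- bot.movel(position, orientation=None, rate=0.15, guard=None): straight line of the TCP; orientation=None keeps the orientation; rate is the mean speed in m/s. With guard (N) it stops when the force on the tool has changed by that much, and returns True; else False.
- bot.move_joints(angles): joint-space move.
- grip(opening): finger opening in m; the grip force is fixed at half the most; returns when the fingers have stopped.
- bot.sleep(seconds).
- bot.ik(position, orientation): joint angles nearest the present ones, or None.
- bot.observe(): the state.
- snapshot(name): name is "side" or "top"; returns a dict with "pixels" (400x640x3 uint8, red, green, blue), "fx", "fy", "cx", "cy" (pixels), "k1" (the pictures are not rectified: a ray, as slopes to the right and down, at radius r is drawn at 1 + k1 r^2 times it, then the intrinsics apply), "camera_from_world" (4x4, takes a point from world to camera coordinates). Camera axes: x right, y up, looking along -z (the intrinsics and any distortion apply to the point x, -y, -z); pixel columns grow to the right and rows downward; lengths in m; the calibration is good to about 2 mm. A picture is of the moment at which its call begins. There is no depth.
A pose or a line that the arm cannot do raises bot.IKError and nothing moves.
- ticket.finish_job(): hands the job in, once; it reports no verdict.
The state is a dict: "time_s": time; "q": joint angles; "dq": joint speeds; "joint_torque": joint torques, N m; "tcp_pos": TCP position; "ee_rot": TCP orientation; "wrist_force": force on the tool from outside, world axes, zero at the start; "ft_torque": the same for the moment, N m; "grip_width": finger opening in m.
Only numpy, scipy, OpenCV 4.12 (cv2) and the standard library are available. Lean on these libraries where they do the work, as an engineer would, in place of code of your own. Each camera call takes 0.05 s, during which the arm holds its last target.

## Task

On the sloping stand the upper board has slipped down the slope, so its hole no longer lines up with the hole in the board beneath. Take the tapered square-handled pin from the tool rack and drive it through both holes, letting its taper pull the upper board into line, until its collar rests on the board; leave it in there. Then swing the clamp's lever all the way round so that its nose locks over the board, and do not disturb the other things on the bench.

Things in the scene. Friction and masses are not known exactly. Their poses are not given: they have to be found in the camera images.
- base_board: Fixed pale board, 190 x 230 x 20 mm, on a stand at a 30 degree slope, face leaning to the robot's left. Origin: centre of its 26 mm through hole, on its upper face, 110 mm above the bench. x up the slope (to the robot's right), y across it (away from the robot), z out of the face. Spans x -100 to 90, y -130 to 100 mm; below the hole 85 mm is free along it. Guide strips 18 mm high at y +-81 mm.
- top_board (a joint): How far the upper board has slipped (m) down the slope (base board's -x): 0 = holes in line; starts at 0.006 to 0.010, limits -0.004 and 0.014. Wooden, 150 x 150 x 20 mm, 26 mm through hole in its middle; it lies on the base board's face between the guide strips, slides only up and down the slope, stiffly (about 6 N to push it up), and stays where it is left.
- board_mouth (a point): Centre of the upper board's hole, on that board's upper face (20 mm above the base board's face).
- pin: Tapered pin, 160 mm, 0.3 kg, in either of the rack's two holes, lifts straight out; its collar lies on the rack. Origin: on its axis at the collar's underside; z from tip to handle. Wooden handle 30 x 30 mm square (faces square to x and y), z 6 to 70 mm; collar 40 mm across, z 0 to 6; steel shank 24 mm across, z 0 to -45, then tapering evenly to a 6 mm tip at z -90.
- pin_tip (a point): The tip of the pin, 90 mm below its collar's underside.
- clamp (a joint): Swing clamp angle (rad): starts 0 to 0.3 (open), stop at 1.5 (closed). A steel L, 45 mm nose and 80 mm lever, 21 to 31 mm above the base board's face, turning about its z at x 10, y -105 mm. At 0 the lever points to -y, the nose to -x; seen from above it closes clockwise: lever towards -x, nose onto the upper board. About 2 N at the knob; stays where left.
- clamp_knob (a point): Centre of the top of the clamp's knob: a black upright cylinder 18 mm across and 45 mm tall, standing on the lever 75 mm from the pivot, parallel to the base board's z; top 76 mm above the base board's face.
- rack: Fixed wooden tool rack, 220 x 80 mm, 115 mm high (a 20 mm top on end legs), origin at the centre of its underside. Two 30 mm holes in its top at x -50 and +50 mm.
- pounder: Bystander: wooden pounder with a 44 mm ball for a handle and a straight blunt shank, standing in the other hole of the rack. Origin at its collar's underside, on top of the rack; its ball's top is 68 mm above that.
- boards: Bystander: pile of three loose wooden boards, 150 x 110 mm, 48 mm high, origin at the centre of its underside.
- tub: Bystander: white plastic tub, 100 mm across, 100 mm tall, origin at the centre of its underside.
- jar: Bystander: glass jar with a wooden lid, 70 mm across, 110 mm tall, origin at the centre of its underside.
Not all that is in view belongs to the job. What is shaped like the pin but turquoise is not meant.

How it is judged:
On the way, in this order (a step that is already met when the one before it is completed fails the run):
1. the pin's tip is in the upper board's hole while that board is still out of line (more than 4 mm) (z of pin_tip in the frame of board_mouth below -0.003 m and distance between pin_tip and board_mouth below 0.05 m and value of joint top_board above 0.004 m), for 0.05 s.
2. the pin is driven home through both boards and the upper board is in line, the clamp still open (below 0.8 rad) (distance between pin and board_mouth below 0.006 m and angle between the z axis of pin and the z axis of base_board, either way round below 0.1 rad and z of pin_tip in the frame of base_board below -0.062 m and value of joint top_board between -0.0035 and 0.0035 m and value of joint clamp below 0.8 rad), for 0.1 s.
3. the clamp is swung closed (value of joint clamp above 1.3 rad), for 0.1 s.
At the end, for the whole second after the job is handed in: The pin stands in both holes with its collar's underside within 6 mm of the upper board's hole mouth, its tip more than 62 mm below the base board's face and its axis within 0.1 rad of the hole's; the upper board is within 3.5 mm of line; the clamp is beyond 1.3 rad; the pin is at rest (distance between pin and board_mouth below 0.006 m and angle between the z axis of pin and the z axis of base_board, either way round below 0.1 rad and z of pin_tip in the frame of base_board below -0.062 m and value of joint top_board between -0.0035 and 0.0035 m and value of joint clamp above 1.3 rad and linear speed of pin below 0.01 m/s and angular speed of pin below 0.1 rad/s); the robot touches nothing.
It fails at once if the pounder is moved more than 30 mm (distance of pounder from where it was at the start of the episode above 0.03 m).
It fails at once if the pile of boards is moved more than 30 mm (distance of boards from where it was at the start of the episode above 0.03 m).
It fails at once if the tub is moved more than 30 mm (distance of tub from where it was at the start of the episode above 0.03 m).
It fails at once if the jar is moved more than 30 mm (distance of jar from where it was at the start of the episode above 0.03 m).
It also fails if it takes over 64 s, if anything falls off the work surface, if the arm or the gripper's body presses on something with over 40 N, if the wrist force passes 120 N, or if a joint passes its speed limit or range.

## Working session

There is one attempt and no reset: what is moved stays moved. The work goes in short steps, each a Python script; the robot and the scene stay as the last script left them, time stands still between calls to the robot, and variables do not carry over. Pictures are saved under pics/ and viewed, and the job is handed in when it is done.

```bash
ls; mkdir -p pics; python3 - <<'E'
from workcell import bot, grip, snapshot, ticket
import cv2,numpy as np
for n in("side","top"):
    s=snapshot(n); cv2.imwrite(f"pics/{n}0.png",s["pixels"][:,:,::-1])
    print(n,{k:s[k] for k in("fx","fy","cx","cy","k1")}); print(np.round(s["camera_from_world"],3))
print(bot.observe())
E
```

```text
pics
side {'fx': 431.172120281976, 'fy': 431.172120281976, 'cx': 321.65468311471363, 'cy': 202.64064652423323, 'k1': -0.08769173071770524}
[[ 0.837 -0.547  0.005 -0.477]
 [ 0.369  0.571  0.734 -0.334]
 [-0.404 -0.612  0.68  -0.967]
 [ 0.     0.     0.     1.   ]]
top {'fx': 496.47687208849817, 'fy': 496.47687208849817, 'cx': 318.72362272373147, 'cy': 191.7696941350987, 'k1': -0.15689786883074971}
[[ 0.037 -0.999 -0.006  0.011]
 [ 0.978  0.035  0.207 -0.626]
 [-0.206 -0.013  0.978 -1.252]
 [ 0.     0.     0.     1.   ]]
{'time_s': 0.1, 'q': array([-1.33090835,  0.32177786, -0.07009612,  1.45154023,  0.02262304,
        1.37078387, -0.05689173]), 'dq': array([ 0.00233686, -0.00222089,  0.00056791,  0.00062932, -0.00059252,
        0.00120788,  0.00115187]), 'joint_torque': array([-2.22162691e-05, -4.94884264e+01, -3.83999767e-01, -3.15207160e+01,
        1.30274220e-02,  7.55400688e-03, -2.37890369e-06]), 'tcp_pos': array([0.14545951, 0.63302853, 0.22772055]), 'ee_rot': array([ 5.78464158e-04,  7.82247898e-01,  6.22966681e-01, -6.37868644e-04]), 'wrist_force': array([-0.1131921 ,  0.15154943,  0.2416188 ]), 'ft_torque': array([ 0.00534453, -0.02269742, -0.01086714]), 'grip_width': 0.08569980563895621}
```

View pics/side0.png

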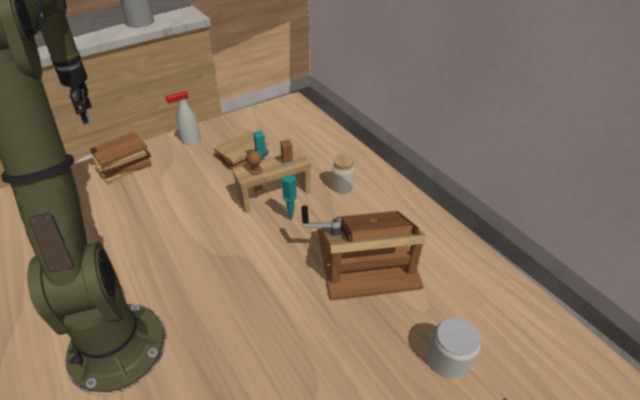

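View pics/top0.png

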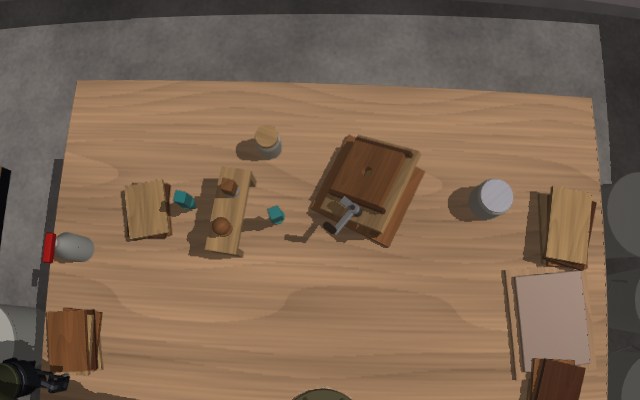

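The top view shows the rack at about (230,210). A brown square handle is at (228,185) and the ball pounder at (221,226). Two turquoise look-alikes are at (184,199) and (276,214). In the side view these are pin (287,148), ball (254,158), turquoise (260,140) and (289,187). I choose the brown square handle and will check it in crops.

```bash
python3 - <<'E'
import cv2
a=cv2.imread("pics/top0.png");b=cv2.imread("pics/side0.png")
cv2.imwrite("pics/c1.png",cv2.resize(a[155:265,200:300],None,fx=5.5,fy=5.4,interpolation=2))
cv2.imwrite("pics/c2.png",cv2.resize(a[125:255,300:430],None,fx=4.6,fy=4.6,interpolation=2))
cv2.imwrite("pics/c3.png",cv2.resize(b[120:220,220:320],None,fx=6,fy=6,interpolation=2))
cv2.imwrite("pics/c4.png",cv2.resize(b[195:300,295:430],None,fx=5.5,fy=5.5,interpolation=2))
E
```

```text
(no output)
```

View pics/c1.png

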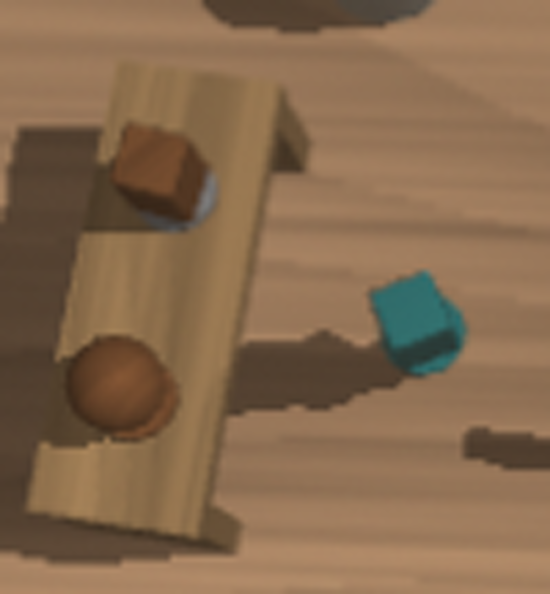

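View pics/c2.png

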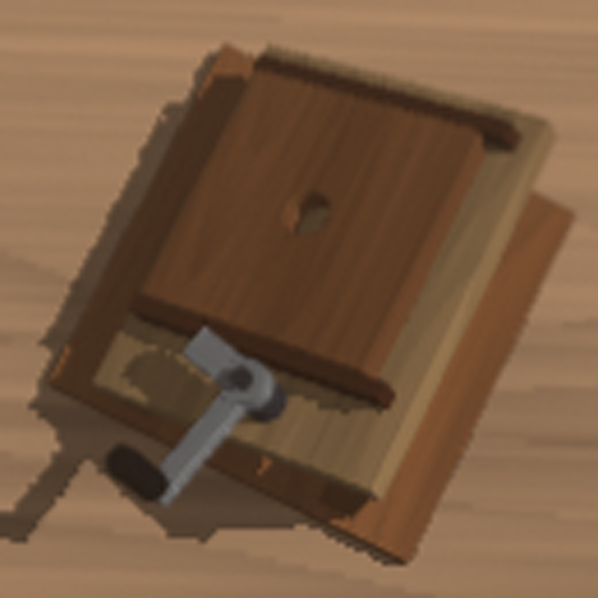

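View pics/c3.png

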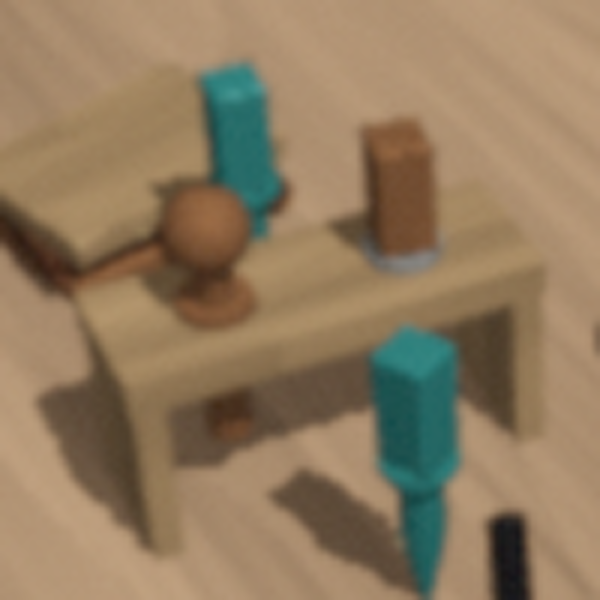

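View pics/c4.png

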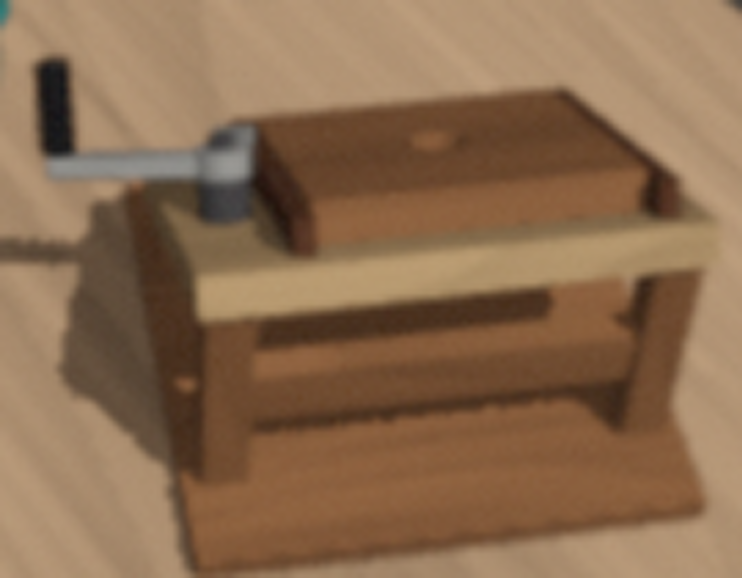

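```bash
cat > h.py <<'E'
import numpy as np,cv2
from scipy.spatial.transform import Rotation as Ro
from scipy.optimize import least_squares
def proj(s,P):
    P=np.atleast_2d(P); T=s["camera_from_world"]
    c=P@T[:3,:3].T+T[:3,3]
    u=c[:,0]/-c[:,2]; v=-c[:,1]/-c[:,2]; k=1+s["k1"]*(u*u+v*v)
    return np.c_[s["cx"]+s["fx"]*u*k, s["cy"]+s["fy"]*v*k]
c30,s30=np.cos(np.pi/6),.5
R0=np.array([[0,1,0],[-c30,0,s30],[s30,0,c30]])  # columns xb,yb,zb
def Rb(psi): return Ro.from_euler('z',psi).as_matrix()@R0
def bw(p,pts): # p=x,y,psi
    return np.atleast_2d(pts)@Rb(p[2]).T+np.array([p[0],p[1],.110])
def knob(th): return np.array([.010-.075*np.sin(th),-.105-.075*np.cos(th),.076])
def crop(c,off,sc): return (np.array(c,float)+.5)/sc-.5+np.array(off)
def quat(R):
    q=Ro.from_matrix(R).as_quat(); return np.r_[q[3],q[:3]]
E
cat > fit.py <<'E'
from h import *
from workcell import snapshot
S={n:snapshot(n) for n in("side","top")}
t=lambda *c:crop(c,(300,125),4.6); d=lambda *c:crop(c,(295,195),5.5)
obs=[("top",(.09,.1,0),t(554,122)),("top",(.09,-.13,0),t(378,495)),("top",(-.1,-.13,0),t(95,382)),
("side",(.09,-.13,0),d(195,275)),("side",(.09,.1,0),d(718,218))]
sl=[("top",(0,0,.02),t(308,213)),("side",(0,0,.02),d(433,140)),("top",(.075,.075,.02),t(485,148)),("side",(.075,-.075,.02),d(318,197)),("top",(-.075,-.075,.02),t(135,300))]
kn=[("top",t(125,460)),("side",d(52,62))]
def res(p):
    r=[]
    for n,b,o in obs: r+=list(proj(S[n],bw(p,b))[0]-o)
    for n,b,o in sl: r+=list(proj(S[n],bw(p,np.array(b)-[p[3],0,0]))[0]-o)
    for n,o in kn: r+=list(proj(S[n],bw(p,knob(p[4])))[0]-o)
    return np.array(r)
f=least_squares(res,[.66,-.1,-.3,.008,.1],loss='soft_l1'); print(np.round(f.x,4)); print(np.round(f.fun.reshape(-1,2),1))
# pin
T=lambda *c:crop(c,(200,155),(5.5,5.4)); D=lambda *c:crop(c,(220,120),6)
h=.015
po=[("top",(-h,h,.07),T(127,122)),("top",(h,h,.07),T(205,145)) ,("top",(h,-h,.07),T(172,197)),("top",(-h,-h,.07),T(112,172)),
]
import itertools
mid=[("side",(0,0,.07),D(398,131)),("side",(0,0,0.003),D(402,252)),("top",(0,0,.07),T(154,160))]
ang=np.arctan2
def resp(p):
    r=[]
    for n,b,o in mid: r+=list(proj(S[n],np.array(b)+[p[0],p[1],.115])[0]-o)
    return np.array(r)
g=least_squares(resp,[.66,.17]); print(np.round(g.x,4),np.round(g.fun.reshape(-1,2),1))
p=f.x
for n in S:
    im=S[n]["pixels"][:,:,::-1].copy(); k=3
    off=(150,125) if n=="top" else (215,115)
    im=im[off[1]:off[1]+145,off[0]:off[0]+(290 if n=="top" else 220)] if n=="top" else im[off[1]:off[1]+190,off[0]:off[0]+220]
    k=2.7 if n=="top" else 3
    im=cv2.resize(im,None,fx=k,fy=k,interpolation=2)
    def dr(W,col,cl=True):
        q=((proj(S[n],W)-off+.5)*k-.5); cv2.polylines(im,[np.round(q*8).astype(int).reshape(-1,1,2)],cl,col,1,cv2.LINE_AA,3)
    sq=lambda x0,x1,y0,y1,z:np.array([[x0,y0,z],[x1,y0,z],[x1,y1,z],[x0,y1,z]])
    a=np.linspace(0,6.28,24); ci=np.c_[np.cos(a),np.sin(a),0*a]
    dr(bw(p,sq(-.1,.09,-.13,.1,0)),(0,255,0)); dr(bw(p,sq(-.075-p[3],.075-p[3],-.075,.075,.02)),(0,255,255))
    dr(bw(p,.013*ci+[-p[3],0,.02]),(255,255,0)); dr(bw(p,.009*ci+knob(p[4])),(0,0,255))
    P0=np.array([*g.x,.115]); dr(P0+.02*ci,(255,0,0)); dr(P0+.02*ci*0.5+[0,0,.07],(255,0,0))
    cv2.imwrite(f"pics/ov_{n}.png",im)
E
python3 fit.py
```

```text
[ 0.6637 -0.1052 -0.4378  0.0111  0.2537]
[[-0.5 -0.4]
 [-1.4 -0.9]
 [ 0.1  0.2]
 [-0.2  1.2]
 [ 0.2  1.4]
 [ 0.1  0. ]
 [ 0.5  0.7]
 [-0.9 -3.8]
 [-1.8  1.5]
 [ 1.6 -1.6]
 [-0.4  0.2]
 [-0.8  0.3]]
[0.6115 0.2554] [[-0.3  1.3]
 [ 0.1 -0.4]
 [-0.2 -0.4]]
```

View pics/ov_top.png

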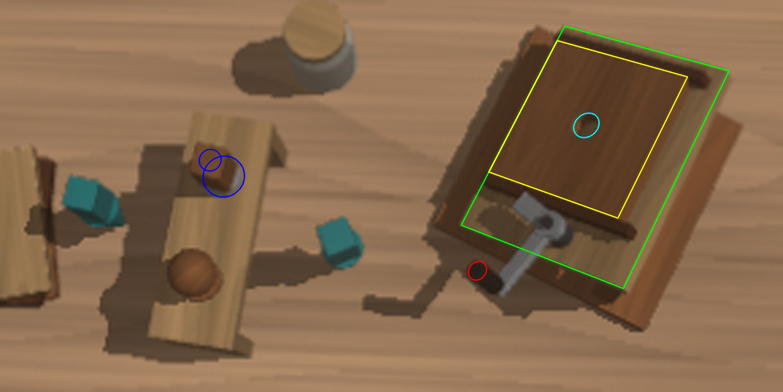

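View pics/ov_side.png

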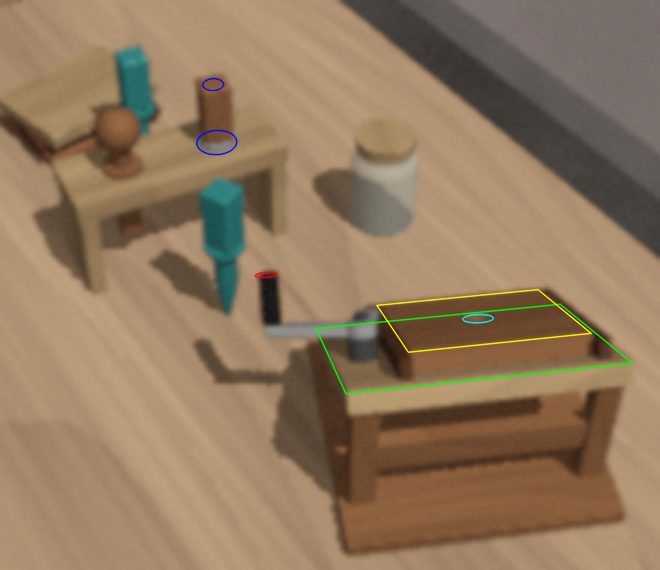

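```bash
python3 - <<'E'
import cv2
a=cv2.imread("pics/top0.png");b=cv2.imread("pics/side0.png")
x=cv2.resize(a[170:205,212:247],None,fx=16,fy=16,interpolation=2)
cv2.imwrite("pics/z1.png",x)
x=cv2.resize(b[132:172,268:308],None,fx=14,fy=14,interpolation=2)
cv2.imwrite("pics/z2.png",x)
E
```

```text
(no output)
```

View pics/z1.png

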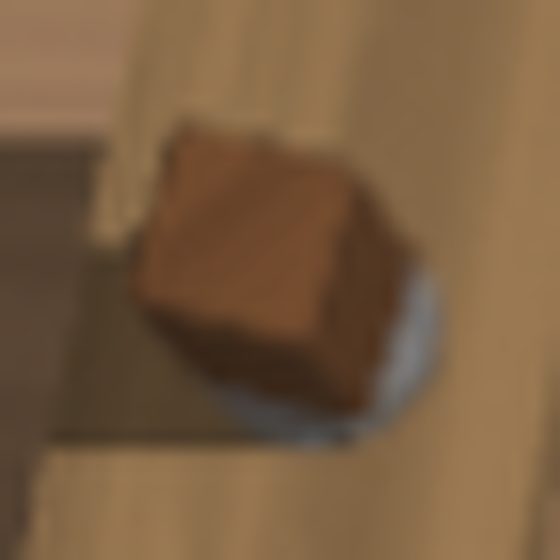

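View pics/z2.png

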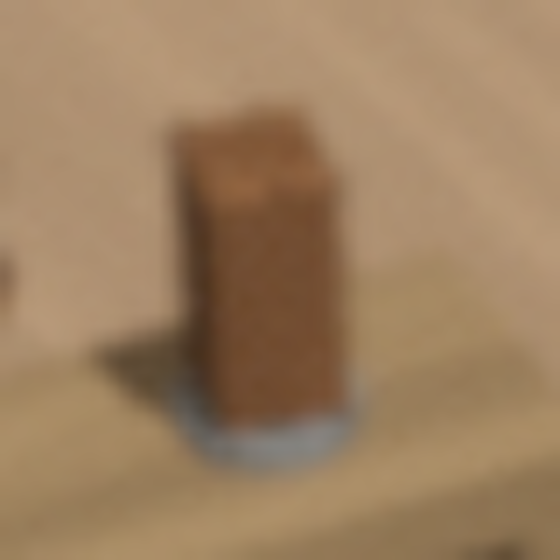

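```bash
cat > fitpin.py <<'E'
from h import *
from workcell import snapshot,bot
S={n:snapshot(n) for n in("side","top")}
A=[crop(c,(212,170),16) for c in[(178,125),(355,170),(312,335),(137,285)]]
B=[crop(c,(268,132),14) for c in[(178,130),(290,112),(338,185),(215,205)]]
h=.015;sq=np.array([[-h,-h],[h,-h],[h,h],[-h,h]])
# order in image top view: up=+x, right=-y. corners TL,TR,BR,BL -> (+,+),(+,-),(-,-),(-,+)
sqt=np.array([[h,h],[h,-h],[-h,-h],[-h,h]])
def res(p):
    R=np.array([[np.cos(p[2]),-np.sin(p[2])],[np.sin(p[2]),np.cos(p[2])]])
    W=np.c_[sqt@R.T+p[:2],np.full(4,.185)]
    r=proj(S["top"],W)-A
    # side: cyclic order; camera right=(.84,-.55): nearest match
    q=proj(S["side"],W); 
    q=np.array([min(q,key=lambda z:np.hypot(*(z-b))) for b in B])
    return np.r_[r.ravel(),(q-B).ravel()]
for y in(-.3,-.1,.2):
    f=least_squares(res,[.61,.255,y]); print(np.round(f.x,4),round(f.cost,2))
print(np.round(f.fun.reshape(-1,2),1))
from scipy.optimize import least_squares as L
# other things: turquoise near (handle top + tip), rack axis
for nm,tp,sd in(("turq2 top",crop((408,305),(200,155),(5.5,5.4)),crop((415,342),(220,120),6)),("turq1 top",(184,193),crop((230,80),(220,120),6)),("pounder ball",crop((115,383),(200,155),(5.5,5.4)),crop((206,226),(220,120),6)),("jar lid",(267,134),(344,161))):
    g=L(lambda w:np.r_[proj(S["top"],w)[0]-tp,proj(S["side"],w)[0]-sd],[.6,.2,.1]); print(nm,np.round(g.x,3),round(g.cost,2))
# ik checks
bp=[.6637,-.1052,-.4378]; R=Rb(bp[2])
print(np.round(R,3), bot.observe()["q"])
for k in range(4):
    a=k*np.pi/2
    Rt=R@np.diag([1,-1,-1])@Ro.from_euler('z',a).as_matrix()
    for z in(.065,.16,.25):
        print(k,z,bw(bp,[0,0,z])[0].round(3),bot.ik(bw(bp,[0,0,z])[0],quat(Rt)))
E
python3 fitpin.py
```

```text
[ 0.6117  0.2561 -0.2046] 3.58
[ 0.6117  0.2561 -0.2046] 3.58
[ 0.6117  0.2561 -0.2046] 3.58
[[ 0.3 -0.9]
 [ 0.9 -0.9]
 [ 0.2  0.5]
 [-0.6  0.8]
 [-1.2  0. ]
 [ 0.6 -0.8]
 [ 0.4 -0.5]
 [-0.7  0.3]]
turq2 top [0.553 0.14  0.163] 0.18
turq1 top [0.584 0.367 0.168] 3.83
pounder ball [0.512 0.268 0.164] 0.17
jar lid [0.768 0.177 0.105] 0.06
[[-0.367  0.906  0.212]
 [-0.784 -0.424  0.453]
 [ 0.5    0.     0.866]] [-1.33088612  0.32130367 -0.07008686  1.45086464  0.02260235  1.3707958
 -0.05690935]
0 0.065 [ 0.677 -0.076  0.166] [-0.75262715  0.84878456  1.06153101  1.28770122 -0.21098919  1.51171943
 -1.80448413]
0 0.16 [ 0.698 -0.033  0.249] [-0.73065249  0.83631624  1.06091757  1.09457675 -0.1991948   1.6968105
 -1.82249925]
0 0.25 [0.717 0.008 0.327] [-0.66654381  0.86281063  1.0600099   0.84337463 -0.22416448  1.89587826
 -1.83024825]
1 0.065 [ 0.677 -0.076  0.166] [-0.37460764  0.63116914  0.34960055  1.27054816  0.25122244  1.53276256
  2.59924826]
1 0.16 [ 0.698 -0.033  0.249] [-0.38168453  0.64430137  0.31643093  1.07633471  0.2591289   1.71985192
  2.60766082]
1 0.25 [0.717 0.008 0.327] [-0.37674718  0.70327722  0.28470606  0.82409126  0.26880478  1.91621035
  2.6290795 ]
2 0.065 [ 0.677 -0.076  0.166] [-0.45124779  0.64985155  0.47422815  1.27428822  0.18342896  1.52042874
  1.07269293]
2 0.16 [ 0.698 -0.033  0.249] [-0.44364024  0.6576698   0.42895823  1.07977845  0.19924049  1.70931808
  1.07262131]
2 0.25 [0.717 0.008 0.327] [-0.43507102  0.71569648  0.4159738   0.8281504   0.19293076  1.90516535
  1.09571286]
3 0.065 [ 0.677 -0.076  0.166] [-0.56361756  0.69322982  0.6670696   1.27956763  0.06998778  1.50683333
 -0.42269486]
3 0.16 [ 0.698 -0.033  0.249] [-0.5981007   0.7195608   0.73199373  1.08802627  0.02452677  1.69130418
 -0.39098474]
3 0.25 [0.717 0.008 0.327] [-0.58582167  0.78385076  0.7937564   0.83826388 -0.03994377  1.88890586
 -0.35551898]
```

```bash
cat >> h.py <<'E'
def down(a): 
    return np.array([[np.cos(a),np.sin(a),0],[np.sin(a),-np.cos(a),0],[0,0,-1.]])
BP=np.array([.6637,-.1052,-.4378])
K2=Rb(BP[2])@np.diag([-1,1,-1.])
PX,PY=.6117,.2561
def shot(name,fn,box=None,k=3):
    from workcell import snapshot
    s=snapshot(name); im=s["pixels"][:,:,::-1]
    if box: im=im[box[1]:box[3],box[0]:box[2]]
    cv2.imwrite("pics/"+fn,cv2.resize(im,None,fx=k,fy=k,interpolation=2)); return s
E
python3 - <<'E'
from h import *
from workcell import bot,grip
q=quat(down(np.pi/2-.205))
bot.move_to([PX,PY,.30],q); print(bot.observe()["time_s"])
bot.movel([PX,PY,.225],q,rate=.15)
shot("top","g_top.png",(150,125,350,265),4);shot("side","g_side.png",(200,60,400,260),3)
print(bot.observe())
E
```

```text
2.4667
{'time_s': 3.2167, 'q': array([-0.66854079,  0.35378927,  0.30405405,  1.42961519, -0.10619974,
        1.37153302,  1.00453639]), 'dq': array([ 0.00017706, -0.00160505,  0.00129152, -0.00124175, -0.00234341,
       -0.0002501 ,  0.00051127]), 'joint_torque': array([-1.05002364e-01, -4.86952043e+01,  3.51517864e+00, -3.08578420e+01,
        3.37929370e-03,  3.33549040e-03, -3.20001445e-04]), 'tcp_pos': array([0.61248404, 0.25651012, 0.22670654]), 'ee_rot': array([3.18719518e-04, 7.75682642e-01, 6.31121676e-01, 1.32939779e-03]), 'wrist_force': array([ 0.41329014,  0.21348329, -0.31851447]), 'ft_torque': array([-0.05097908, -0.03572954,  0.01894953]), 'grip_width': 0.08533731515800763}
```

View pics/g_top.png

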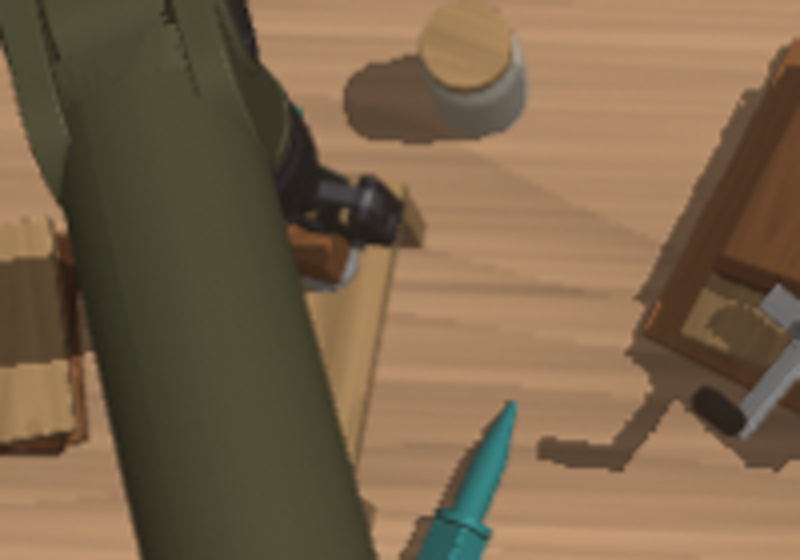

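View pics/g_side.png

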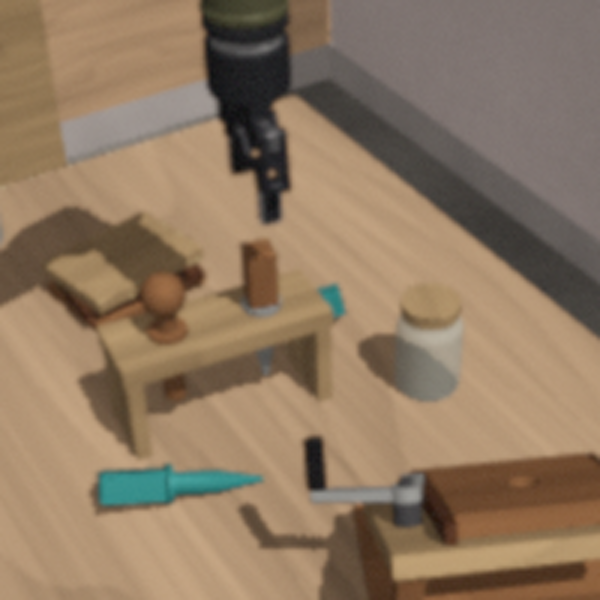

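The gripper is over the brown pin (side crop, handle at 260,270). The two turquoise pins have toppled by themselves and lie clear at (180,485) and (330,300). I'll descend and grip.

```bash
python3 - <<'E'
from h import *
from workcell import bot,grip
q=quat(down(np.pi/2-.205))
print(bot.movel([PX,PY,.157],q,rate=.1,guard=15)); print(bot.observe()["tcp_pos"])
grip(0.0); o=bot.observe(); print(o["grip_width"],o["tcp_pos"],o["wrist_force"],o["ft_torque"],o["time_s"])
bot.movel([PX,PY,.175],q,rate=.1,guard=25)
o=bot.observe(); print(o["wrist_force"],o["grip_width"])
shot("side","h_side.png",(240,90,340,190),6)
E
```

```text
False
[0.61215465 0.2562612  0.15767169]
0.029032225832107274 [0.61199237 0.25664682 0.15757811] [0.53168609 0.67928557 2.70242016] [ 0.1636503  -0.04995926  0.00083943] 4.6
[ 0.4522529  -0.5687322  -3.74938569] 0.028824463948447124
```

View pics/h_side.png

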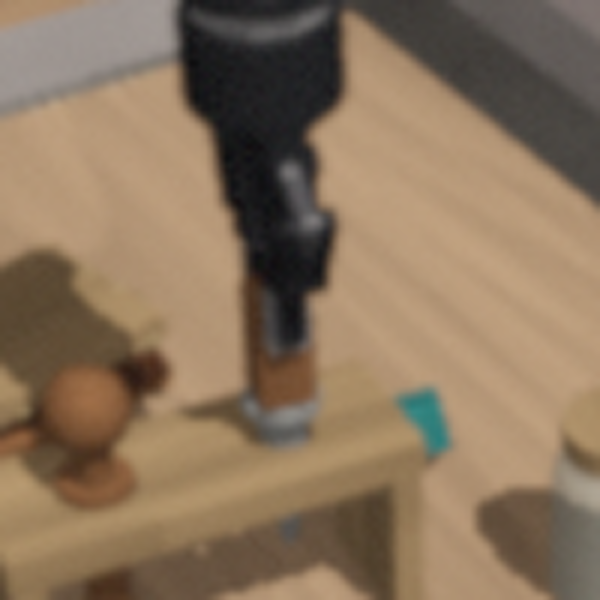

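Pin gripped and lifted clear of the rack. Next I'll lift it fully, tilt it and hover above the hole.

```bash
cat > ov.py <<'E'
from h import *
L0=.1326
def tipaxis(o):
    w=o["ee_rot"]; R=Ro.from_quat([w[1],w[2],w[3],w[0]]).as_matrix()
    return o["tcp_pos"],R
def pic(fn,slip=.008,boxes=None,k=6):
    from workcell import snapshot,bot
    o=bot.observe(); P,R=tipaxis(o); z=R[:,2]
    tip=P+L0*z
    ob=(np.array(tip)-[BP[0],BP[1],.11])@Rb(BP[2]); print("tip in base mm",(ob*1e3).round(1),"axis",(Rb(BP[2]).T@z).round(3),"t",o["time_s"],"F",o["wrist_force"].round(1))
    for n,b in (boxes or {"top":(310,120,420,220),"side":(320,140,420,240)}).items():
        s=snapshot(n); im=cv2.resize(s["pixels"][b[1]:b[3],b[0]:b[2],::-1],None,fx=k,fy=k,interpolation=2)
        def dr(W,col,cl=True):
            q=((proj(s,W)-b[:2]+.5)*k-.5); cv2.polylines(im,[np.round(q*8).astype(int).reshape(-1,1,2)],cl,col,1,cv2.LINE_AA,3)
        a=np.linspace(0,6.28,24); ci=np.c_[np.cos(a),np.sin(a),0*a]
        dr(bw(BP,.013*ci+[-slip,0,.02]),(255,255,0)); dr(bw(BP,.003*ci+ob),(0,0,255))
        dr(np.array([tip,tip-.09*z]),(0,0,255),False); dr(np.array([tip,tip-.09*z])@np.eye(3),(0,0,255),False)
        cv2.imwrite(f"pics/{fn}_{n}.png",im)
E
python3 - <<'E'
from h import *; from ov import *
from workcell import bot,grip
q=quat(down(np.pi/2-.205))
bot.movel([PX,PY,.36],q,rate=.2)
T=lambda x,y,zt:bw(BP,[x,y,zt+L0])[0]
bot.move_to(T(-.003,0,.12),quat(K2)); 
bot.movel(T(-.003,0,.045),quat(K2),rate=.12)
bot.sleep(.2); pic("i1")
E
```

```text
tip in base mm [-3.4  0.4 46.1] axis [-0.001  0.001 -1.   ] t 8.0583 F [-1.   0.1 -3.2]
```

View pics/i1_top.png

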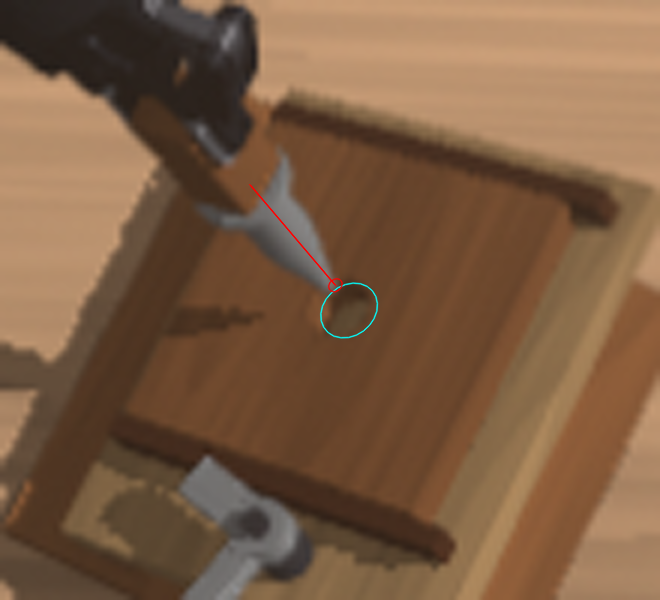

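View pics/i1_side.png

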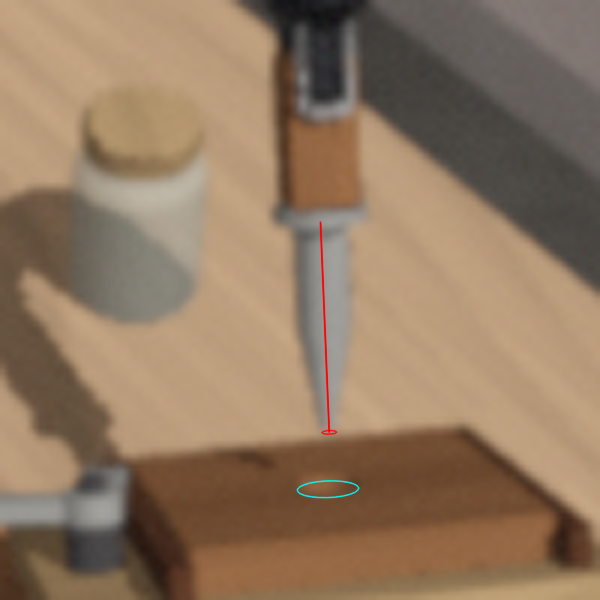

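```bash
python3 - <<'E'
from h import *
from workcell import snapshot
for n,b in{"top":(355,160,381,182),"side":(362,212,392,230)}.items():
    s=snapshot(n);k=20
    im=cv2.resize(s["pixels"][b[1]:b[3],b[0]:b[2],::-1],None,fx=k,fy=k,interpolation=2).astype(float)
    lo,hi=im.min(),np.percentile(im,97); im=np.clip((im-lo)/(hi-lo)*255,0,255).astype(np.uint8)
    a=np.linspace(0,6.28,40); ci=np.c_[np.cos(a),np.sin(a),0*a]
    for sl,c in((.006,(0,255,0)),(.011,(255,255,0))):
        q=((proj(s,bw(BP,.013*ci+[-sl,0,.02]))-b[:2]+.5)*k-.5); cv2.polylines(im,[q.round().astype(int).reshape(-1,1,2)],True,c,1)
    q=((proj(s,bw(BP,.013*ci))-b[:2]+.5)*k-.5); cv2.polylines(im,[q.round().astype(int).reshape(-1,1,2)],True,(0,0,255),1)
    cv2.imwrite(f"pics/hole_{n}.png",im)
E
```

```text
(no output)
```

View pics/hole_top.png

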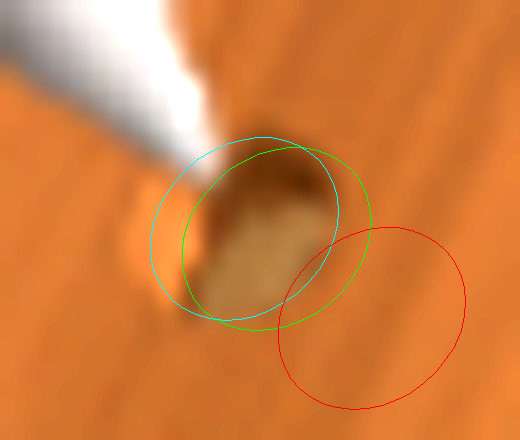

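View pics/hole_side.png

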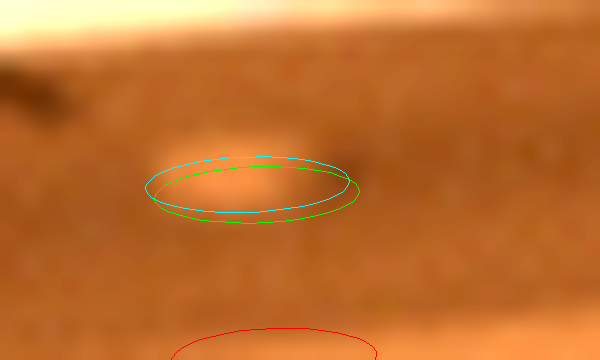

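```bash
cat > ov2.py <<'E'
from h import *
from workcell import snapshot
def run(bp,slip,tag):
  for n,b,k in(("top",(308,128,428,250),6),("side",(315,205,430,260),7)):
    s=snapshot(n); im=cv2.imread(f"pics/{n}0.png")[b[1]:b[3],b[0]:b[2]]
    im=cv2.resize(im,None,fx=k,fy=k,interpolation=2).astype(float)
    im=np.clip(im*1.6,0,255).astype(np.uint8)
    def dr(W,col):
        q=((proj(s,W)-b[:2]+.5)*k-.5); cv2.polylines(im,[np.round(q*8).astype(int).reshape(-1,1,2)],True,col,1,cv2.LINE_AA,3)
    sq=lambda x0,x1,y0,y1,z:np.array([[x0,y0,z],[x1,y0,z],[x1,y1,z],[x0,y1,z]])
    a=np.linspace(0,6.28,40); ci=np.c_[np.cos(a),np.sin(a),0*a]
    dr(bw(bp,sq(-.1,.09,-.13,.1,0)),(0,255,0)); dr(bw(bp,sq(-.075-slip,.075-slip,-.075,.075,.02)),(0,255,255))
    dr(bw(bp,sq(-.1,.09,-.13,.1,-.02)),(0,160,0)); 
    dr(bw(bp,.013*ci+[-slip,0,.02]),(255,255,0))
    cv2.imwrite(f"pics/{tag}_{n}.png",im)
if __name__=="__main__": run(BP,.011,"e1")
E
python3 ov2.py
```

```text
(no output)
```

View pics/e1_top.png

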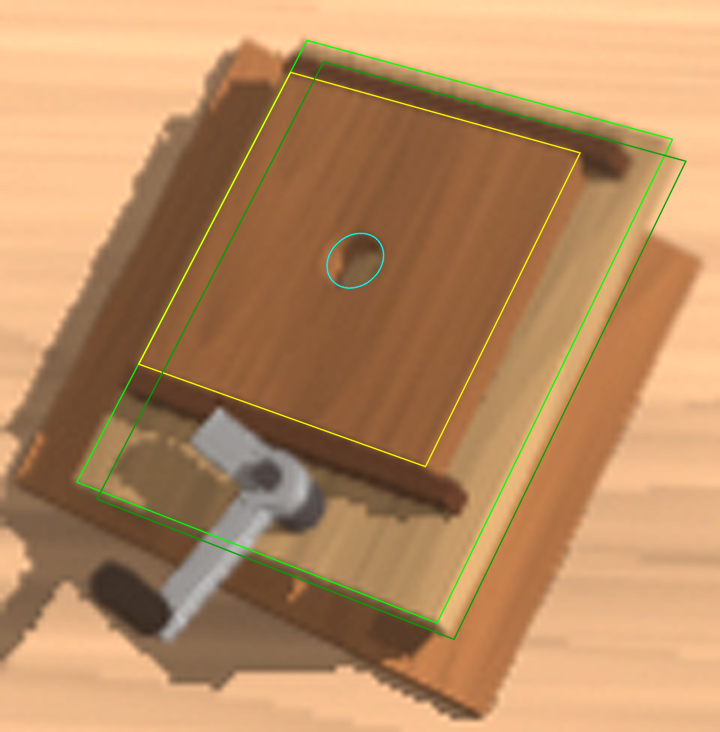

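View pics/e1_side.png

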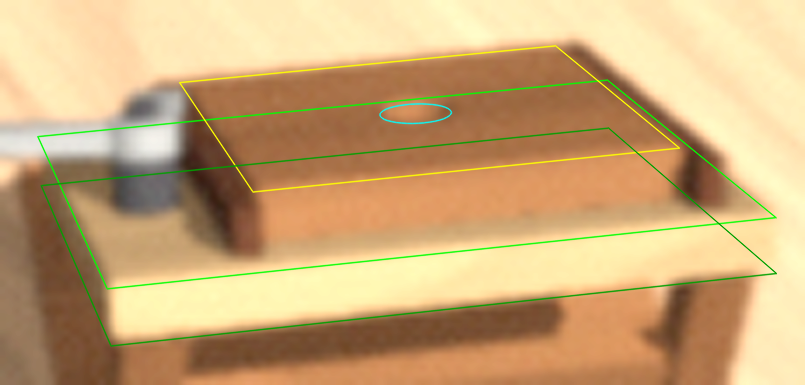

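```bash
python3 - <<'E'
from h import *; from ov import *
from workcell import bot,grip
T=lambda x,y,zt:bw(BP,[x,y,zt+L0])[0]
print(bot.movel(T(-.0055,0,.022),quat(K2),rate=.06,guard=8))
bot.sleep(.2); pic("i2",slip=.0135,boxes={"top":(340,140,400,195),"side":(345,175,405,235)},k=10)
E
```

```text
False
tip in base mm [-5.6  0.2 22.5] axis [-0.001  0.001 -1.   ] t 9.0917 F [-0.  -0.2 -3.1]
```

View pics/i2_top.png

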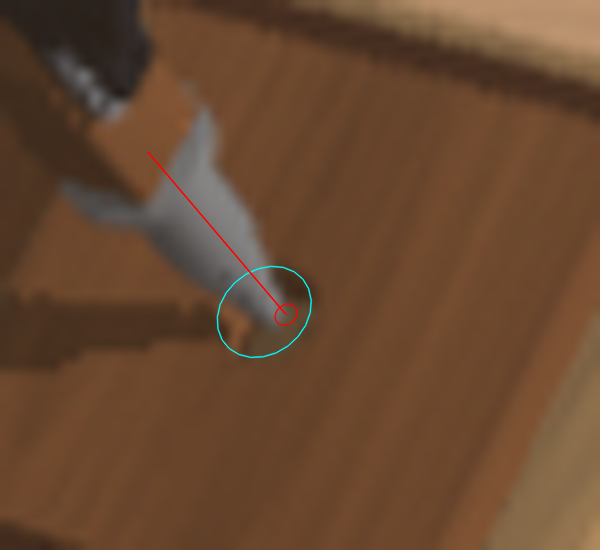

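View pics/i2_side.png

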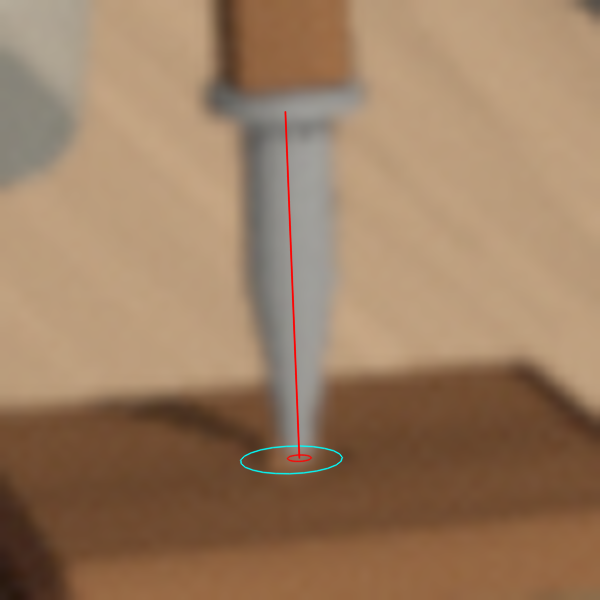

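Tip sits at the hole, in the top crop at (275,312) against a hole centre of about (268,311). That is slightly down-slope of where I want it, so I shift 2.5 mm up the slope and enter gently.

```bash
python3 - <<'E'
from h import *; from ov import *
from workcell import bot,grip
T=lambda x,y,zt:bw(BP,[x,y,zt+L0])[0]; R=Rb(BP[2])
def f(): 
    o=bot.observe(); return (o["wrist_force"]@R).round(1),((o["tcp_pos"]-T(0,0,0))@R*1e3).round(1),o["grip_width"]
print(f())
bot.movel(T(-.003,0,.022),quat(K2),rate=.05,guard=8); print(f())
for z in(.012,.006,0,-.006,-.012):
    g=bot.movel(T(-.003,0,z),quat(K2),rate=.04,guard=8); bot.sleep(.06); print(z,g,f())
    if g: break
pic("i3",slip=.01,boxes={"top":(340,140,400,195),"side":(345,175,405,235)},k=10)
E
```

```text
(array([-2.1, -0.8, -3.7]), array([-5.6,  0.1, 22.4]), 0.02889663909722065)
(array([-2.4,  0.3, -3.1]), array([-2.5,  0.2, 22.1]), 0.029008529564022573)
0.012 False (array([-2. , -0.1, -3.1]), array([-3. , -0.1, 11.8]), 0.028963184691966203)
0.006 False (array([-1.4, -0. , -3.2]), array([-3. , -0.1,  5.8]), 0.02873186212933848)
0 False (array([-2.9,  0.2, -3.2]), array([-3.4, -0.2, -0.2]), 0.029363873288413625)
-0.006 False (array([-6.5,  1.3, -4.7]), array([-4. , -0.1, -6.2]), 0.029119118540533253)
-0.012 False (array([-6.9,  1.8, -1.8]), array([ -4.8,  -0. , -11.6]), 0.028963237876921944)
tip in base mm [ -5.1   0.2 -11.6] axis [-0.003  0.001 -1.   ] t 11.3333 F [ 3.7  3.8 -5. ]
```

View pics/i3_top.png

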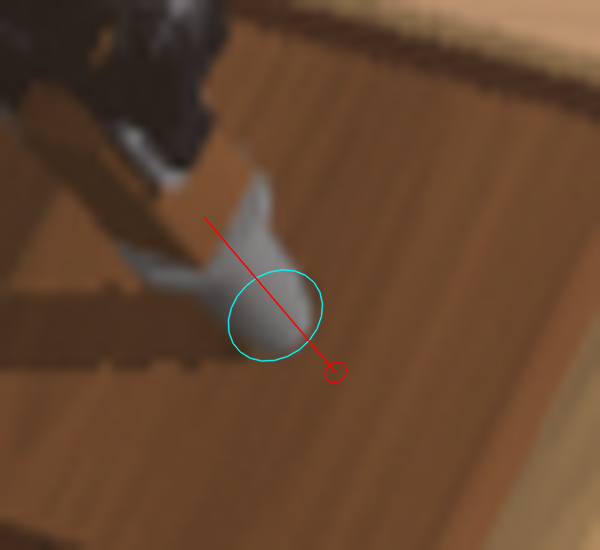

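View pics/i3_side.png

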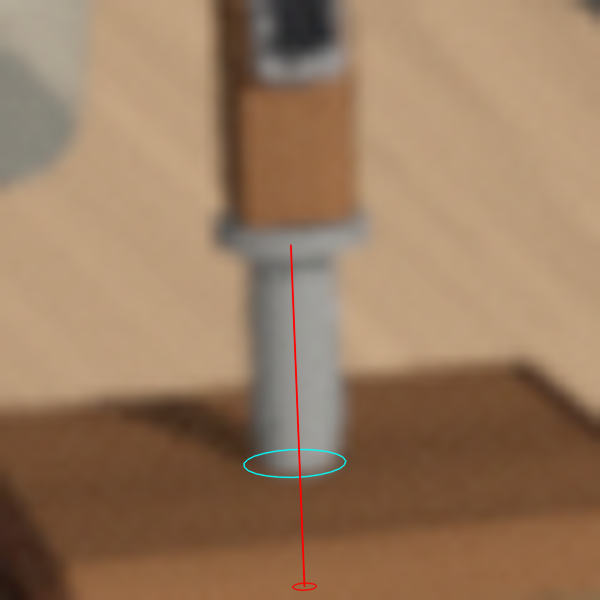

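The tip is in the base hole and the wedge is working at about 5–7 N. Continuing in steps while watching the lateral force.

```bash
python3 - <<'E'
from h import *; from ov import *
from workcell import bot,grip
T=lambda x,y,zt:bw(BP,[x,y,zt+L0])[0]; R=Rb(BP[2])
def f(): 
    o=bot.observe(); return (o["wrist_force"]@R),((o["tcp_pos"]-T(0,0,0))@R*1e3).round(1),o["ft_torque"]@R
x,y=-.003,0.
for z in np.arange(-.017,-.0475,-.005):
    g=bot.movel(T(x,y,z),quat(K2),rate=.04,guard=25); bot.sleep(.06); F,p,M=f()
    print(z.round(3),g,F.round(1),p,M.round(2),(x*1e3,y*1e3))
    if g: break
    if F[0]>3: x+=.0003*(F[0]-3)
    if F[0]<-10: x+=.0003*(F[0]+10)
    if abs(F[1])>4: y+=.0003*(F[1]-4*np.sign(F[1]))
pic("i4",slip=0,boxes={"top":(340,140,400,195),"side":(345,175,405,235)},k=10)
E
```

```text
-0.017 False [-7.2  0.9 -1.6] [ -4.8   0.2 -16.2] [0.44 2.81 0.06] (-3.0, 0.0)
-0.022 False [-7.4  0.2 -1.2] [ -4.7   0.3 -21. ] [0.45 2.69 0.01] (-3.0, 0.0)
-0.027 False [-7.2  1.4 -2. ] [ -4.1   0.4 -26.3] [0.51 2.52 0.05] (-3.0, 0.0)
-0.032 False [-6.1  1.9  0.2] [ -3.5   0.4 -31.2] [0.52 2.27 0.06] (-3.0, 0.0)
-0.037 False [-4.9  1.2  1.4] [ -2.8   0.4 -36.4] [ 0.53  1.84 -0.05] (-3.0, 0.0)
-0.042 False [-2.5  1.8  2.4] [ -2.1   0.5 -41.6] [0.55 1.23 0.01] (-3.0, 0.0)
-0.047 False [-0.   2.6  3.2] [ -1.6   0.5 -47.2] [0.76 0.38 0.05] (-3.0, 0.0)
tip in base mm [ -1.3   0.5 -47.2] axis [ 0.002  0.    -1.   ] t 13.7667 F [3.  0.3 2.8]
```

View pics/i4_side.png

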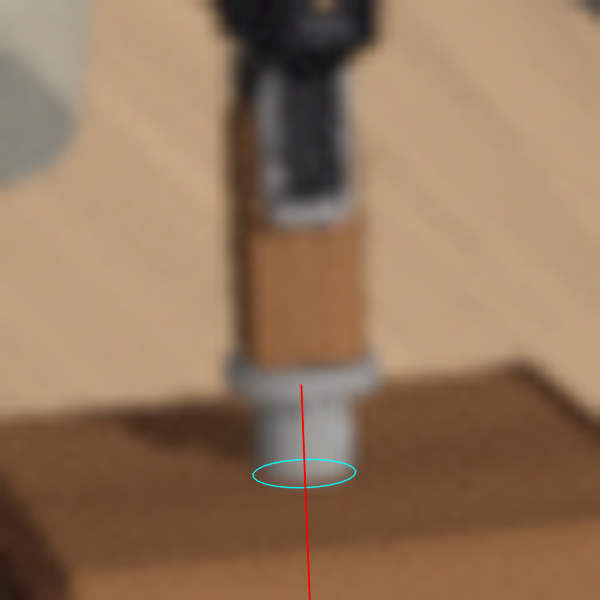

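```bash
python3 - <<'E'
from h import *; from ov import *
from workcell import bot,grip
T=lambda x,y,zt:bw(BP,[x,y,zt+L0])[0]; R=Rb(BP[2])
def f(): 
    o=bot.observe(); return (o["wrist_force"]@R),((o["tcp_pos"]-T(0,0,0))@R*1e3).round(1),o["ft_torque"]@R
x,y=-.0015,.0007
for z in np.arange(-.051,-.0755,-.003):
    g=bot.movel(T(x,y,z),quat(K2),rate=.04,guard=25); bot.sleep(.06); F,p,M=f()
    print(z.round(3),g,F.round(1),p,M.round(2),(round(x*1e3,1),round(y*1e3,1)))
    if g or F[2]>18: break
    if abs(F[0])>4: x+=.0003*(F[0]-4*np.sign(F[0]))
    if abs(F[1])>4: y+=.0003*(F[1]-4*np.sign(F[1]))
pic("i5",slip=0,boxes={"top":(340,140,400,195),"side":(345,175,405,235)},k=10)
E
```

```text
-0.051 False [-0.   2.7  1.8] [ -1.3   0.6 -51.6] [ 0.69  0.57 -0.01] (-1.5, 0.7)
-0.054 False [-0.   2.5  0.6] [ -1.4   0.6 -54.4] [0.62 0.47 0.01] (-1.5, 0.7)
-0.057 False [0.  2.2 1.9] [ -1.3   0.7 -57.2] [0.56 0.31 0.01] (-1.5, 0.7)
-0.06 False [0.7 2.5 2.7] [ -1.4   0.7 -60.2] [ 0.55  0.25 -0.02] (-1.5, 0.7)
-0.063 False [1.  2.3 1.9] [ -1.4   0.7 -63.2] [ 0.49  0.17 -0.02] (-1.5, 0.7)
-0.066 False [1.1 1.3 2.3] [ -1.4   0.7 -66.2] [0.59 0.15 0.01] (-1.5, 0.7)
-0.069 False [0.8 1.7 1.5] [ -1.4   0.7 -69.2] [0.55 0.1  0.01] (-1.5, 0.7)
-0.072 False [ 1.6 -0.1 10.2] [ -1.5   0.8 -69.6] [-0.03 -0.41 -0.03] (-1.5, 0.7)
-0.075 False [ 4.1 -3.5 20.1] [ -1.5   0.9 -69.7] [-0.74 -1.06 -0.05] (-1.5, 0.7)
tip in base mm [ -1.8   1.4 -69.7] axis [-0.002  0.004 -1.   ] t 16.65 F [-0.4  7.4 19.5]
```

View pics/i5_side.png

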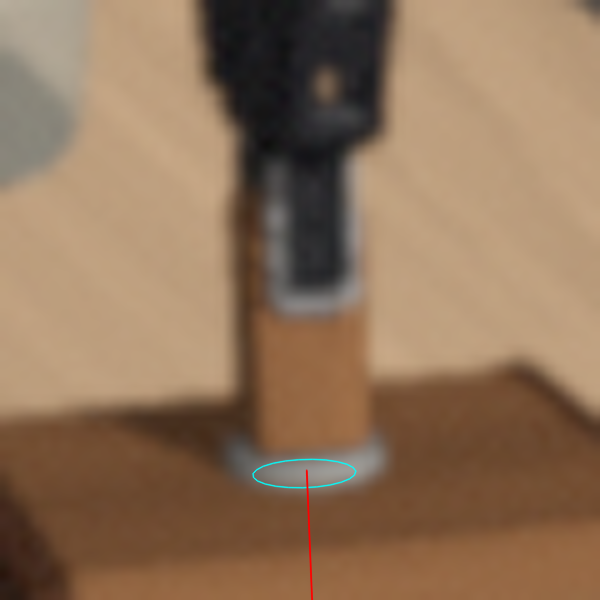

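View pics/i5_top.png

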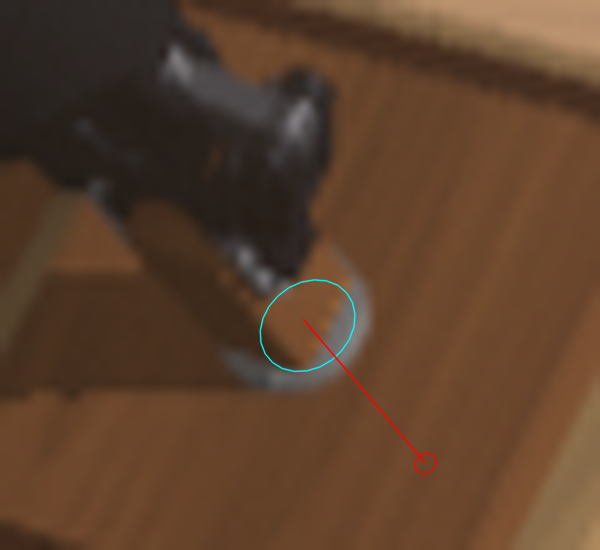

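Collar seated: motion stopped at a tip depth of −69.7 mm with axial force rising, and the side crop shows the collar flush on the board. Next: ease off, release, retract and look.

```bash
python3 - <<'E'
from h import *; from ov import *
from workcell import bot,grip
T=lambda x,y,zt:bw(BP,[x,y,zt+L0])[0]; R=Rb(BP[2])
bot.movel(T(-.0015,.0007,-.0695),quat(K2),rate=.04); bot.sleep(.15)
print((bot.observe()["wrist_force"]@R).round(1))
grip(.075)
bot.movel(T(-.0015,.0007,.04),quat(K2),rate=.15)
print(bot.observe()["time_s"])
# ik of clamp path
q0=bot.observe()["q"]
for th in(.2,.5,.8,1.1,1.5):
    e=np.array([-np.cos(th),np.sin(th),0]); y_=np.cross([0,0,-1],e)
    Rt=R@np.c_[e,y_,[0,0,-1]]
    k=knob(th); k[2]=.068
    print(th,bot.ik(bw(BP,k)[0],quat(Rt)))
s=shot("top","j_top.png",(300,120,430,250),4.6); s=shot("side","j_side.png",(280,140,440,290),4)
E
```

```text
[1.9 1.5 4. ]
18.5833
0.2 [-0.7501837   0.35826875  0.52802861  1.68508849  0.23017403  1.47828807
  0.65229572]
0.5 [-0.78327966  0.41440212  0.5701916   1.64943487  0.19019935  1.46950839
  0.36611272]
0.8 [-0.79934587  0.47520549  0.608313    1.60343314  0.14940256  1.46445203
  0.09152119]
1.1 [-0.81412588  0.54045746  0.662793    1.55176006  0.10064556  1.46261888
 -0.16629991]
1.5 [-0.82025453  0.62383347  0.74107771  1.48144018  0.03283097  1.4667034
 -0.4955392 ]
```

View pics/j_top.png

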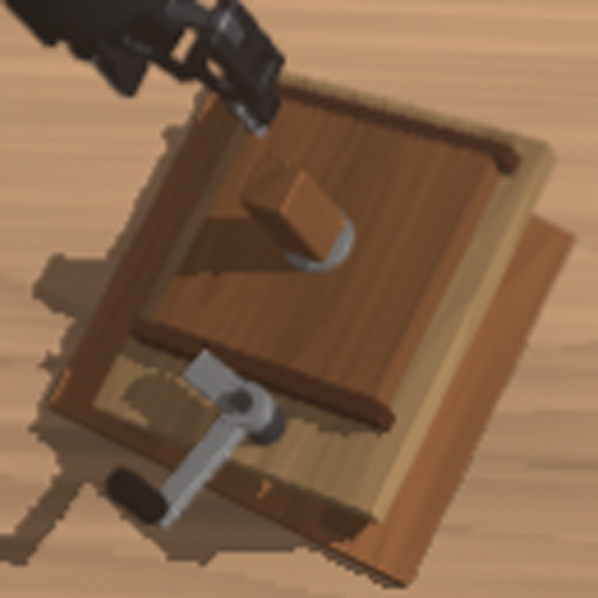

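View pics/j_side.png

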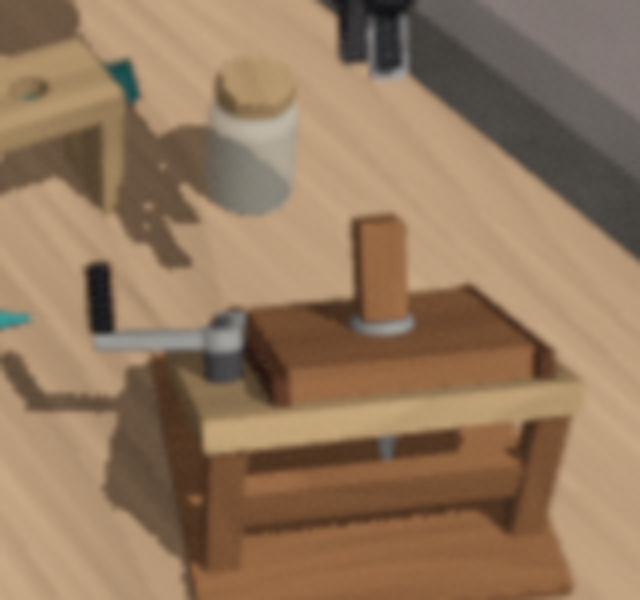

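The pin stands with its collar flush on the board and its tip below the base board (side crop 388,445). The clamp is still open, with its knob at (100,300). Next I'll go to the knob.

```bash
cat >> h.py <<'E'
OFF=np.array([-.0012,.0005,0])
def kpose(th,z):
    R=Rb(BP[2]); e=np.array([-np.cos(th),np.sin(th),0]); y_=np.cross([0,0,-1],e)
    k=knob(th)+OFF; k[2]=z
    return bw(BP,k)[0],quat(R@np.c_[e,y_,[0,0,-1]])
E
python3 - <<'E'
from h import *; from ov import *
from workcell import bot,grip
p,q=kpose(.25,.19); 
bot.movel(bw(BP,[-.0015,0,.20])[0],quat(K2),rate=.2)
bot.movel(p,q,rate=.25); grip(.06)
p,q=kpose(.25,.12); bot.movel(p,q,rate=.15)
s=shot("top","k_top.png",(300,120,430,250),4.6); s=shot("side","k_side.png",(260,150,380,260),5)
print(bot.observe()["time_s"])
E
```

```text
20.8417
```

View pics/k_top.png

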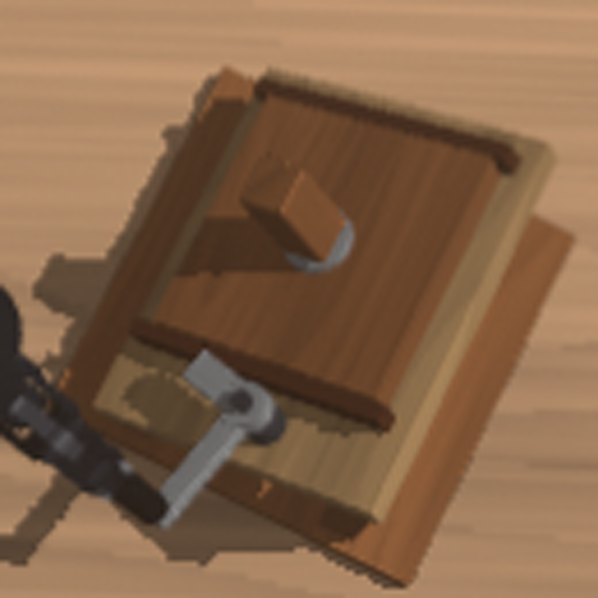

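View pics/k_side.png

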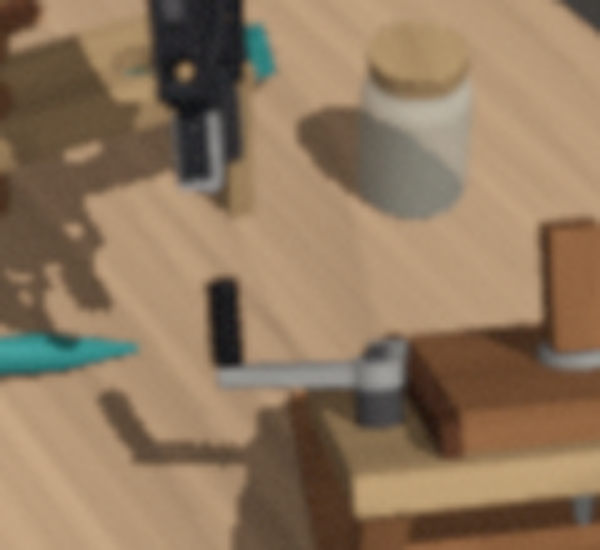

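```bash
python3 - <<'E'
from h import *; from ov import *
from workcell import bot,grip
p,q=kpose(.25,.068); print(bot.movel(p,q,rate=.08,guard=6))
grip(.032); o=bot.observe(); print(o["grip_width"],o["wrist_force"].round(1),o["time_s"])
s=shot("top","l_top.png",(300,120,430,250),4.6); s=shot("side","l_side.png",(260,150,380,260),5)
E
```

```text
False
0.03190863578941174 [-0.2 -0.3  0.2] 22.025
```

View pics/l_top.png

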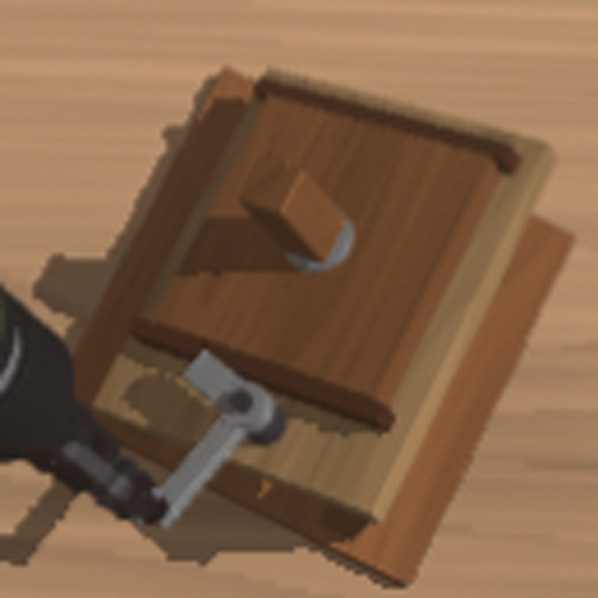

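View pics/l_side.png

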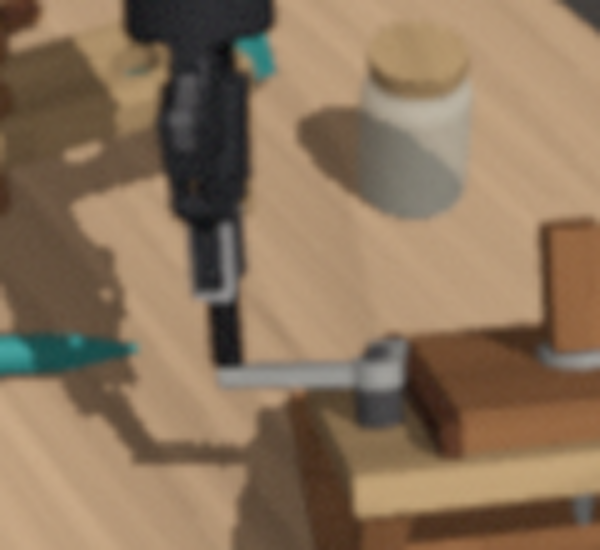

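```bash
python3 - <<'E'
from h import *; from ov import *
from workcell import bot,grip
R=Rb(BP[2])
p,q=kpose(.25,.060); print(bot.movel(p,q,rate=.06,guard=6))
for th in np.arange(.4,1.56,.15):
    p,q=kpose(th,.060); g=bot.movel(p,q,rate=.06,guard=25)
    o=bot.observe(); print(th.round(2),g,(o["wrist_force"]@R).round(1),o["time_s"].__round__(2))
    if g: break
s=shot("top","m_top.png",(300,120,430,250),4.6); s=shot("side","m_side.png",(260,150,400,260),5)
E
```

```text
False
0.4 False [-0.  -0.3 -0.7] 22.74
0.55 False [-0.2  0.4 -0. ] 23.07
0.7 False [ 0.2 -0.5  0. ] 23.41
0.85 False [-0.9  0.   0.5] 23.74
1.0 False [ 0.1  0.2 -0.5] 24.07
1.15 False [ 0.3 -1.  -0.2] 24.41
1.3 False [ 0.4 -0.1  0.4] 24.74
1.45 False [0.6 0.3 0.1] 25.07
```

View pics/m_top.png

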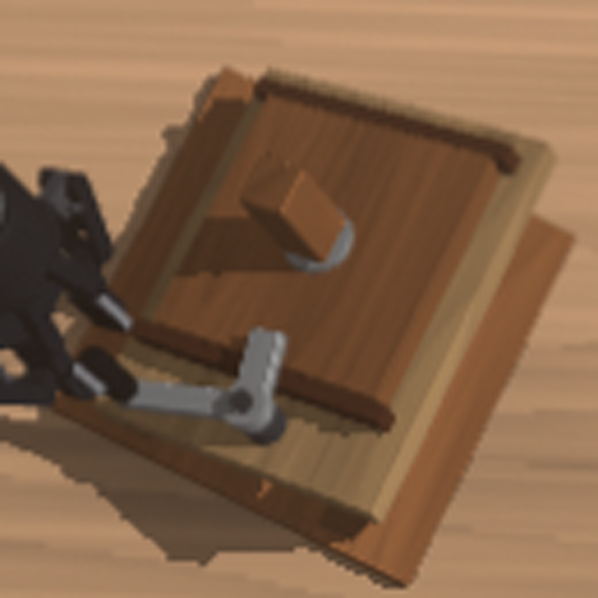

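View pics/m_side.png

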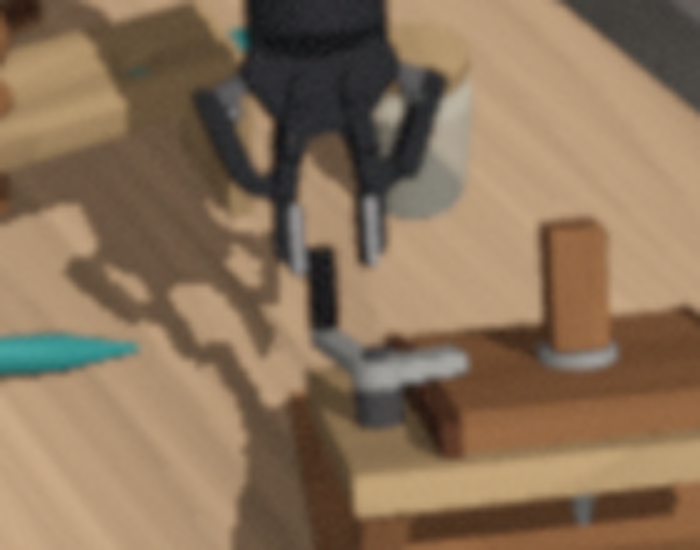

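```bash
cat > kang.py <<'E'
from h import *
from workcell import snapshot
def est(obs):
    S={n:snapshot(n) for n in obs}
    f=lambda t:np.r_[tuple(proj(S[n],bw(BP,knob(t[0])+OFF))[0]-o for n,o in obs.items())]
    r=least_squares(f,[1.2]); return r.x,r.fun.round(1)
E
python3 - <<'E'
from h import *; from kang import est
from workcell import bot,grip
R=Rb(BP[2])
print(est({"side":crop((320,250),(260,150),5)}))
for th in (1.5,1.58,1.66,1.72):
    p,q=kpose(min(th,1.72),.056); g=bot.movel(p,q,rate=.05,guard=10)
    o=bot.observe(); print(th,g,(o["wrist_force"]@R).round(1),o["time_s"].__round__(2))
    if g: break
s=shot("top","n_top.png",(300,120,430,250),4.6); s=shot("side","n_side.png",(260,150,400,260),5)
E
```

```text
(array([1.3697534]), array([-0. , -0.3]))
1.5 False [-0.   0.4  0.3] 25.48
1.58 False [-0.1 -0.1  0.9] 25.75
1.66 True [ 0.2 -1.   1.1] 25.96
```

View pics/n_top.png

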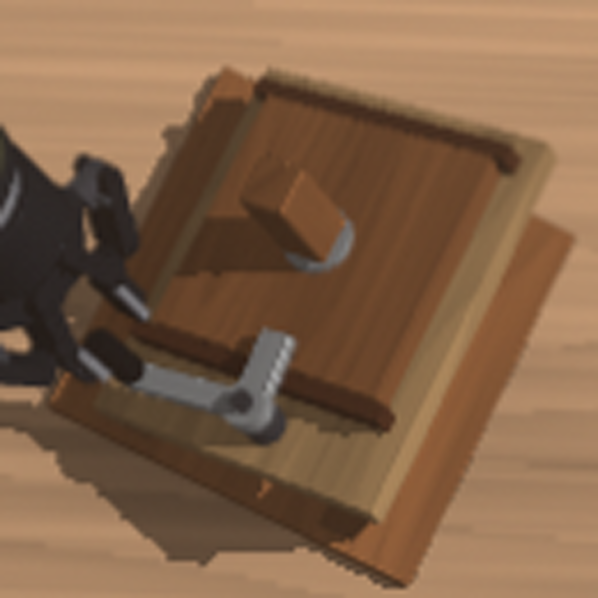

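View pics/n_side.png

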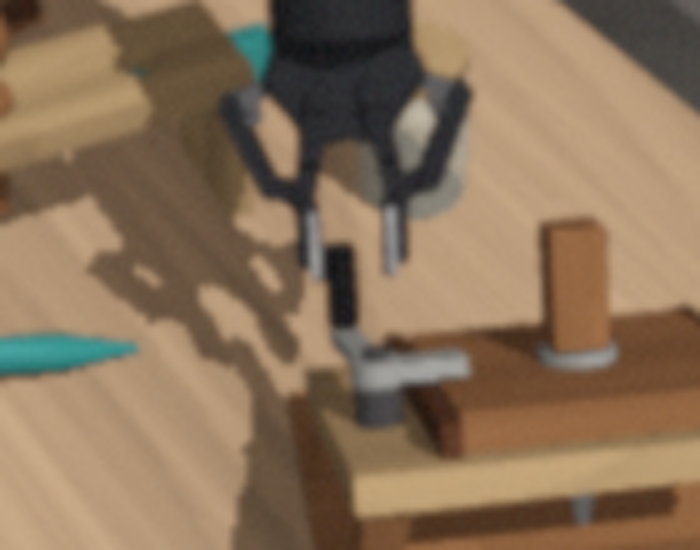

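```bash
python3 - <<'E'
from h import *; from kang import est
from workcell import bot,grip
print(est({"side":crop((342,247),(260,150),5),"top":crop((102,345),(300,120),4.6)}))
R=Rb(BP[2]); o=bot.observe(); p=o["tcp_pos"]; w=o["ee_rot"]
print((o["wrist_force"]@R).round(1))
for d in(.004,.008):
    v=R@np.array([0,d,0])
    g=bot.movel(p+v,w,rate=.03,guard=15); o=bot.observe(); print(g,(o["wrist_force"]@R).round(1),((o["tcp_pos"]-p)@R*1e3).round(1))
shot("side","o_side.png",(260,150,400,260),5)
bot.movel(p,w,rate=.05)
bot.movel(p+R@np.array([0,0,.13]),w,rate=.15)
s=shot("top","p_top.png",(300,120,430,250),4.6); s=shot("side","p_side.png",(260,150,400,260),5)
print(bot.observe()["time_s"])
E
```

```text
(array([1.50121546]), array([-0.8, -0.1, -0.9, -1.2]))
[-0.2 -1.7  1.1]
False [  2.3 -10.    5. ] [-0.1  0.3 -0.2]
False [  4.3 -19.8   8.3] [-0.2  0.6 -0.4]
28.1917
```

View pics/p_top.png

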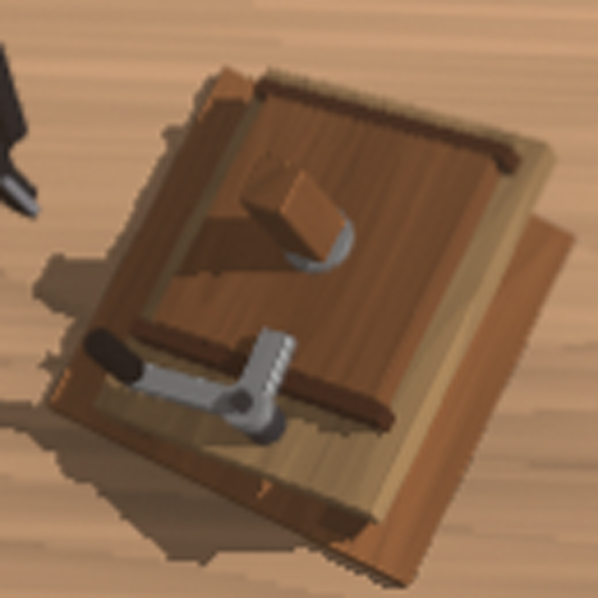

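View pics/p_side.png

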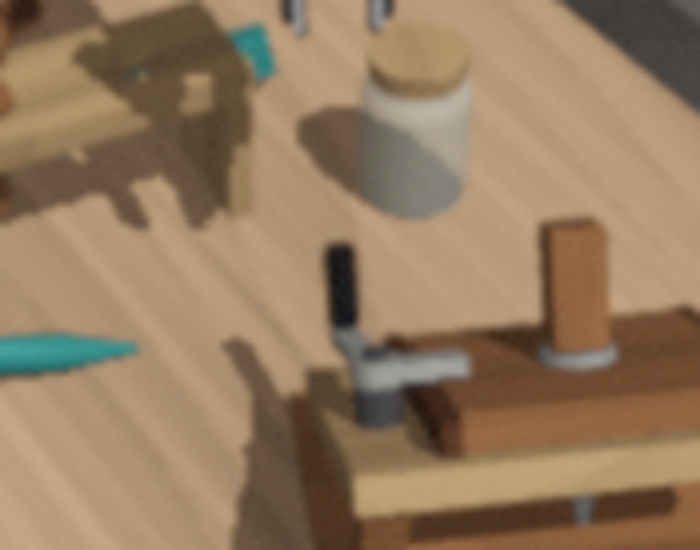

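The clamp is hard against its stop: my fit gives about 1.50 rad, and force built up to 20 N without motion. The nose lies over the board, the pin is seated, and the gripper is clear. Handing in.

```bash
python3 - <<'E'
from workcell import bot,ticket
bot.sleep(.3); print(bot.observe()["wrist_force"].round(1)); print(ticket.finish_job())
E
```

```text
[ 0.5  0.4 -0.4]
the job is handed in; nothing more can be done
None
```

The pin is driven home through both boards with its collar on the upper board, and the clamp is swung closed with its nose over the board. I handed the job in at about 28.5 s of the 64 s. No verdict was reported.

**Pin:** I took the brown square-handled pin from the rack, tilted it 30° and started its tip in the slipped hole. The taper then pulled the board up the slope against about 7 N. It stopped hard with the tip 69.7 mm below the base board's face, and the last pictures show the collar flush.

**Clamp:** My fit from the images gives about 1.50 rad. It took 20 N at the knob without moving, so it is at its stop. The gripper was clear at hand-in, with wrist force around zero.

**Checks that disagreed or were not made:**
- The top camera showed the pin's tip about 3 mm down the slope from where the robot placed it. I corrected for this by comparing tip and hole within one picture.
- The board's final alignment was not measured directly. It is inferred from the seated shank, which has only 1 mm of radial clearance in each hole.
- I did not measure whether the pounder, pile of boards, tub or jar moved, but I saw no contact with any of them.
- The two turquoise pins toppled by themselves early on, before I had touched anything.

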